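Seat the snap-in end cover of a bearing unit

TASK

One of the two green bearing units still has its orange end cover standing well proud: take the seating tool from its blue holder, set it upright and centred on that cover and press it squarely down until the cover snaps in and lands on its brass spacer ring; then hold it down with about 18 N for a second. The plastic cracks above 25 N, and the spacers differ in thickness by some millimetres, so go by feel, and press with the tool only. Then stand the tool gently back in its holder, upright, and leave the finished unit and the other things on the bench alone.

Things in the scene. Friction and masses are not known exactly. Their poses are not given: they have to be found in the camera images.
- unit: Green four-bolt flange bearing unit fixed to the bench: square foot 100 x 100 mm, 14 mm thick, and on it a round boss 78 mm across with its flat top face 48 mm above the bench. Its bore (about 44 mm wide) points straight up and takes the cover. Origin: centre of the underside, on the bench; z up, x and y along the foot's sides.
- seat (a point): Centre of the boss's flat top face (48 mm up), on the bore axis. A brass spacer ring around the bore stands 0 to 7 mm above this face (it differs each time and is not measured); the cover's flange lands on it, a hard stop. Pushed down, the cover resists with about 10 N at the most, after some 6 mm of travel; then it snaps and pulls itself down onto the spacer.
- cover: Orange plastic end cover, 50 g, stuck in the bore mouth of unit, flange about 16 mm above the boss. Flange 56 mm across, 5 mm thick; on it a flat disc 42 mm across, 3 mm high (top 8 mm above the origin); below it a 42 mm wide skirt with a snap bead, 20 mm long, in the bore. Origin: centre of the flange's underside; z up. Cracks above 25 N.
- done_unit: A finished unit of the same make and size, fixed to the bench, its orange cover already home on its spacer (flange underside 51 mm, top of cover 59 mm above the bench). Not to be touched. Origin: centre of its underside; z up.
- tool: Seating tool, about 0.35 kg, upright in the holder: round pressing foot 46 mm across, 14 mm high (black nylon below, steel above), then a square aluminium grip 26 x 26 mm up to 84 mm, the last 8 mm red. Origin: centre of the flat pressing face; z up along the grip; x and y square to its flats. Grip it from above on two facing flats, about 52 mm above the origin.
- holder: Blue round holder fixed to the bench, 68 mm across, 18 mm high, with a recess about 55 mm wide whose floor is 10 mm above the bench (rim 8 mm over the floor), and a flat foot bar 100 mm long. The tool's foot stands in it with about 4 mm of room all round. Origin: centre of the underside, on the bench; z up.
- bearing: Loose steel bearing ring lying flat, 52 mm across, 15 mm high, a bystander. Origin: centre of its underside.
- oiler: Yellow plastic oil bottle with a red cap, 52 mm across, 130 mm high, standing, a bystander. Origin: centre of its underside.
- wrench: Loose wrench, 170 mm long, lying flat, a bystander. Its x axis runs along it.

How it is judged:
On the way, in this order (a step that is already met when the one before it is completed fails the run):
1. the seating tool is lifted out of its holder (z of tool in the frame of holder above 0.03 m), for 0.1 s.
2. the tool bears, centred (within 7 mm) and upright (within 6 degrees), on the cover while it still stands proud (contact force between tool and cover above 3 N and horizontal distance between tool and seat below 0.007 m and angle between the z axis of tool and the z axis of unit, either way round below 0.105 rad and z of cover in the frame of unit above 0.0585 m), for 0.05 s.
3. the cover has snapped in (flange less than 7.6 mm above the boss face) and the tool, still centred and upright, keeps it pressed onto its spacer with more than 14 N for 0.8 s (z of cover in the frame of unit below 0.0556 m and contact force between tool and cover above 14 N and horizontal distance between tool and seat below 0.007 m and angle between the z axis of tool and the z axis of unit, either way round below 0.105 rad), for 0.8 s.
At the end, for the whole second after the job is handed in: The cover is snapped in on its spacer (flange less than 7.6 mm above the boss face), level within about 3 degrees, and the seating tool stands released, upright and at rest on the floor of its holder's recess (z of cover in the frame of unit below 0.0556 m and angle between the z axis of cover and the z axis of unit, either way round below 0.06 rad and horizontal distance between cover and seat below 0.003 m and horizontal distance between tool and holder below 0.01 m and z of tool in the frame of holder between 0.007 and 0.013 m and angle between tool's own z axis and vertical below 0.06 rad and linear speed of tool below 0.02 m/s); the robot touches nothing.
It fails at once if more than 25 N between tool and cover (the cover cracks) (contact force between tool and cover above 25 N).
It fails at once if the cover is pushed by the robot itself instead of the tool (contact force between any of the fingers, the arm and cover above 1 N).
It fails at once if the tool is let go in the air and falls (contact force between the fingers and tool below 0.3 N and z of tool in the frame of holder above 0.016 m and linear speed of tool above 0.2 m/s).
It fails at once if the finished unit is touched (contact force between anything else and done_unit above 2 N).
It fails at once if a bystander is moved by more than 15 mm (distance of any of bearing, oiler, wrench from where it was at the start of the episode above 0.015 m).
It also fails if it takes over 72 s, if anything falls off the work surface, if the arm or the gripper's body presses on something with over 40 N, if the wrist force passes 120 N, or if a joint passes its speed limit or range.

ROBOT

A 6-joint arm with a two-finger parallel gripper is mounted at the origin on the work surface. World frame = base frame: x ahead of the robot, y to its left, z up, the work surface at z = 0. Lengths are in m, angles in rad, forces in N, time in s.
With the tool pointing down it reaches from about 0.25 to 0.725 m from the base axis. Payload 4 kg.
Tool frame: the origin (TCP) lies midway between the tips of the shut fingers; the grasp point (between the pads) lies 19 mm behind it; z points along the fingers, y is the line along which they close (so a half turn about z gives the same grasp; the last joint's range is limited). The gripper opens to 85 mm and grips with 20 to 120 N. Pads are 22 mm wide; open, the fingers measure 114 mm over their backs; the gripper's body (76 mm by 85 mm) begins 54 mm behind the grasp point. The pads swing forward as they close: fully open they stand 13 mm farther back than shut.
Start: joints at [1.313, 0.241, 0.005, 1.335, 0, 1.571], TCP at [0.127, 0.483, 0.231] pointing down, gripper open.
Joint ranges: [-2.72, 2.72], [-1.05, 1.87], [-1.09, 1.28], [-1.99, 2.15], [-1.42, 1.44], [-3.14, 3.14]. Speed limits (rad/s): [2.79, 2.79, 3.14, 3.14, 3.14, 3.14].

INTERFACE

Orientations are given as a unit quaternion [w, x, y, z].
In Python, from cell import arm, cams, sign_off gives the robot as it stands.
- The arm moves only by the tool play_rows, never from a script. Its argument "commands" is a list of rows, each an object with "jaw": the opening, from 0 (shut) to 1 (fully open); "xyz": the shift along the tool's x, y, z scaled (see below), a list of three; "turn": the turn about the tool's z scaled (see below). In form: [{"jaw": jaw, "xyz": [x, y, z], "turn": turn}, ...]. A call has 1 to 10 rows; each row shifts and turns the commanded pose from where the row before left it, along the tool's axes as they then stand; what a row does not reach is not made up. The controller multiplies each number of a shift by 0.15 m and each number of a turn by 90 degrees. A row lasts 1/10 s, in which the tool goes at most 50 mm and 8.59 degrees, less where a joint would pass 70% of its speed; a pose out of reach is approached as far as the arm can. A call with a number of a shift or a turn outside -1 to 1 is refused whole. A call with a gripper value outside its range is refused whole. The fingers move at their own pace and stop on an object; the grip force is fixed at half the most. Time passes only in rows, so rows that do not move let the fingers close. It gives the time, the measured TCP pose, the force, the opening and the grip force at its end, in the units of the state.
- arm.observe(): the state, without advancing time (a new reading comes with each control period).
- cams.get_image(name): name is "scene" or "top" or "wrist"; returns a dict with "frame" (420x560x3 uint8, blue, green, red), "fx", "fy", "cx", "cy" (pixels), "rvec" (rotation vector, rad) and "tvec" (3), from world to camera coordinates, as OpenCV has them; the wrist camera has in their place "hand_eye" (4x4, takes a point from camera to tool coordinates, whose origin is the TCP and whose axes are the flange's). Camera axes: x right, y down, z forward; pixel columns grow to the right and rows downward; lengths in m; the calibration is good to about 2 mm. A picture is of the moment at which its call begins: read the wrist's pose just before it. There is no depth.
- sign_off(): hands the job in; it is judged then, once.
The state is a dict: "t": time; "qpos": joint angles; "joint_vel": joint speeds; "tau": joint torques, N m; "position": TCP position; "orientation": TCP orientation; "force": force on the tool from outside, world axes, zero at the start; "torque": the same for the moment, N m; "grip_width": opening from 0.0 (shut) to 1.0 (fully open); "grasp_force": force on a finger pad.
Only numpy, scipy, OpenCV 4.12 (cv2) and the standard library are available. Lean on these libraries where they do the work, as an engineer would, in place of code of your own. Each camera call takes 0.05 s, during which the arm holds its last target. There are 200 camera calls.

## Working session

There is one attempt and no reset: what is moved stays moved. The work goes in short steps, Python scripts to look and compute and a tool call to move; the robot and the scene stay as the last step left them, time stands still between calls to the robot, and variables do not carry over. Pictures are saved under pics/ and viewed, at most 10 in all, crops included, and the job is handed in when it is done.

Besides the shell and the picture viewer there is one more tool, called after "Emit:" by a JSON object that holds its "op" and its "data", one argument or row to a line. play_rows: Moves the arm, as the interface text tells. Its arguments: {"type":"object","properties":{"commands":{"type":"array","items":{"type":"object","properties":{"jaw":{"type":"number"},"xyz":{"type":"array","items":{"type":"number"}},"turn":{"type":"number"}}}}},"required":["commands"]}

```bash
mkdir -p pics
python3 - <<'E'
from cell import arm,cams
import cv2,numpy as np,pickle
s=arm.observe();print({k:np.round(v,4).tolist() for k,v in s.items()})
d={}
for n in("scene","top"):
    i=cams.get_image(n);d[n]=i
    cv2.imwrite(f"pics/{n}0.png",i["frame"])
    print(n,[np.round(i[k],4).tolist() for k in("fx","fy","cx","cy","rvec","tvec")])
pickle.dump(d,open("d0.pkl","wb"))
E
```

```text
{'t': 0.0, 'qpos': [1.313, 0.2414, 0.0038, 1.3352, -0.0, 1.5708], 'joint_vel': [-0.0011, -0.002, 0.0009, 0.0004, 0.0026, -0.0022], 'tau': [0.0, -37.2319, 25.2407, 0.0169, 0.0001, -0.0], 'position': [0.1273, 0.4829, 0.2304], 'orientation': [-0.0001, 0.1285, 0.9917, -0.001], 'force': [-0.2099, -0.2645, 0.5344], 'torque': [0.0381, -0.0125, 0.0085], 'grasp_force': 0.0, 'grip_width': 1.0009}
scene [480.7359, 480.7359, 270.6394, 215.248, [1.914, 1.7426, -0.5911], [-0.1108, -0.3931, 1.3425]]
top [469.5055, 469.5055, 276.6521, 206.5344, [2.1417, -2.15, 0.1974], [0.0251, 0.5705, 1.048]]
```

View pics/scene0.png

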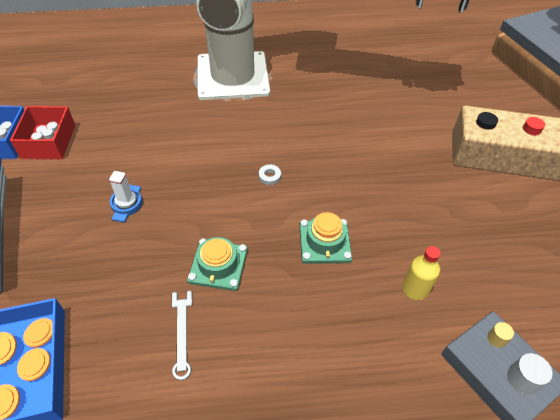

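View pics/top0.png

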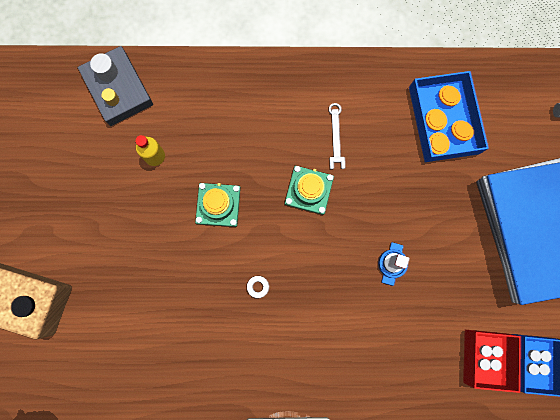

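The scene view shows the proud cover on the unit at (327,235), which is the left unit in the top view at (216,203). The finished unit is at (216,258) in scene and (311,188) in top. The tool and holder are at (122,195) in scene and (393,263) in top.

```bash
cat > h.py <<'E'
import cv2,numpy as np
from scipy.spatial.transform import Rotation as R
def K(i): return np.array([[i["fx"],0,i["cx"]],[0,i["fy"],i["cy"]],[0,0,1.]])
def pose(i,s=None):
    """camera->world R, origin"""
    if "rvec" in i:
        r=cv2.Rodrigues(np.array(i["rvec"],float))[0]; return r.T,-r.T@np.array(i["tvec"]).ravel()
    H=np.array(i["hand_eye"]);q=s["orientation"];Rt=R.from_quat([q[1],q[2],q[3],q[0]]).as_matrix()
    return Rt@H[:3,:3],Rt@H[:3,3]+np.array(s["position"])
def cast(i,uv,z,s=None):
    r,o=pose(i,s);d=(np.c_[np.atleast_2d(uv),np.ones(len(np.atleast_2d(uv)))]@np.linalg.inv(K(i)).T)@r.T
    return o+d*((z-o[2])/d[:,2])[:,None]
def mask(f,lo,hi): return cv2.inRange(cv2.cvtColor(f,cv2.COLOR_BGR2HSV),lo,hi)
def blobs(m,a=80):
    c=cv2.findContours(m,cv2.RETR_EXTERNAL,cv2.CHAIN_APPROX_NONE)[0]
    return [x for x in c if cv2.contourArea(x)>a]
E
python3 - <<'E'
from h import *;import pickle
d=pickle.load(open("d0.pkl","rb"))
for n in d:
    i=d[n]
    print(n,"cam",pose(i)[1].round(3))
    for c,lo,hi,z in(("orange",(8,120,120),(28,255,255),.066),("green",(50,80,40),(90,255,255),.014),("blue",(100,100,60),(125,255,255),.01),("red",(0,140,100),(6,255,255),.13)):
        for b in blobs(mask(i["frame"],lo,hi)):
            (u,v),w,a=cv2.minAreaRect(b); 
            if w[0]*w[1]<6000: print(c,round(u),round(v),np.round(w),round(a),cast(i,(u,v),z)[0].round(3))
i=d["scene"];print("tool top scene",cast(i,(119,178),.094)); print(cast(d["top"],(402,261),.094))
print("bearing",cast(d["top"],(258,287),.01),"wrench",cast(d["top"],[(335,108),(337,163)],.005),"oiler",cast(d["top"],(151,155),.06))
E
```

```text
scene cam [ 1.138e+00 -1.000e-03  8.210e-01]
orange 546 408 [23. 25.] 90 [0.963 0.441 0.066]
orange 10 402 [34. 19.] 90 [ 0.878 -0.373  0.066]
orange 33 364 [26. 35.] 45 [ 0.821 -0.349  0.066]
orange 8 348 [31. 15.] 90 [ 0.79  -0.396  0.066]
orange 497 339 [19. 14.] 39 [0.849 0.408 0.066]
orange 38 332 [27. 27.] 90 [ 0.767 -0.353  0.066]
green 218 263 [50. 51.] 13 [ 0.625 -0.054  0.014]
green 325 240 [43. 50.] 88 [0.59  0.167 0.014]
blue 126 203 [36. 31.] 90 [ 0.45  -0.249  0.01 ]
blue 12 137 [62. 23.] 90 [ 0.215 -0.543  0.01 ]
red 432 254 [15. 16.] 27 [0.714 0.321 0.13 ]
red 534 126 [19. 18.] 27 [0.417 0.634 0.13 ]
red 42 132 [52. 63.] 90 [ 0.342 -0.402  0.13 ]
top cam [0.393 0.046 1.126]
orange 108 94 [12. 13.] 45 [0.837 0.42  0.066]
green 217 204 [42. 41.] 5 [0.582 0.164 0.014]
green 309 190 [41. 40.] 14 [ 0.617 -0.056  0.014]
blue 538 366 [61. 42.] 90 [ 0.204 -0.579  0.01 ]
blue 392 264 [43. 26.] 82 [ 0.439 -0.252  0.01 ]
blue 448 116 [87. 65.] 78 [ 0.807 -0.409  0.01 ]
red 497 362 [45. 59.] 1 [ 0.232 -0.427  0.13 ]
tool top scene [[ 0.45407262 -0.24192424  0.094     ]]
[[ 0.44084029 -0.25105256  0.094     ]]
bearing [[0.38573663 0.0668096  0.01      ]] wrench [[ 0.82801478 -0.12608699  0.005     ]
 [ 0.68577157 -0.12736787  0.005     ]] oiler [[0.69070242 0.31535402 0.06      ]]
```

Emit:
{"op": "play_rows", "data": {
  "commands": [
    {"jaw": 1,"xyz": [-0.29,-0.105,0],"turn": 0},
    {"jaw": 1,"xyz": [-0.29,-0.105,0],"turn": 0},
    {"jaw": 1,"xyz": [-0.29,-0.105,0],"turn": 0},
    {"jaw": 1,"xyz": [-0.29,-0.105,0],"turn": 0},
    {"jaw": 1,"xyz": [-0.29,-0.105,0],"turn": 0},
    {"jaw": 1,"xyz": [-0.29,-0.105,0],"turn": 0},
    {"jaw": 1,"xyz": [-0.29,-0.105,0],"turn": 0},
    {"jaw": 1,"xyz": [-0.29,-0.105,0],"turn": 0},
    {"jaw": 1,"xyz": [-0.29,-0.105,0],"turn": 0},
    {"jaw": 1,"xyz": [-0.29,-0.105,0],"turn": 0}
  ]
}}

```text
t: 1.1
position: [0.5091, 0.2188, 0.2309]
orientation: [-0.0, 0.129, 0.992, -0.0]
force: [0.6, 1.6, -0.8]
grip_width: 0.996
grasp_force: 0.0
```

```bash
cat > snap.py <<'E'
from h import *;from cell import arm,cams;import pickle,sys
s=arm.observe();i=cams.get_image("wrist");pickle.dump((s,i),open(f"{sys.argv[1]}.pkl","wb"));cv2.imwrite(f"pics/{sys.argv[1]}.png",i["frame"])
q=s["orientation"];Rt=R.from_quat([q[1],q[2],q[3],q[0]]).as_matrix()
print(s["t"],np.round(s["position"],4),Rt.round(4).tolist(),s["force"],i["fx"],i["cx"],i["cy"]);print(np.array(i["hand_eye"]).round(4).tolist(),[round(float(np.rad2deg(x)),2) for x in s["qpos"]])
E
python3 snap.py w1
```

```text
1.1 [0.5091 0.2188 0.2309] [[-0.9669, 0.2552, -0.0008], [0.2552, 0.9669, -0.0001], [0.0007, -0.0003, -1.0]] [ 0.61543883  1.56839673 -0.7694608 ] 342.96590307654174 272.9539934649516 204.27297248517226
[[0.0006, -0.9654, -0.2609, 0.0669], [1.0, 0.0007, -0.0, -0.0002], [0.0002, -0.2609, 0.9654, -0.143], [0.0, 0.0, 0.0, 1.0]] [23.25, 20.03, 8.8, 78.81, 0.01, 38.04]
```

View pics/w1.png

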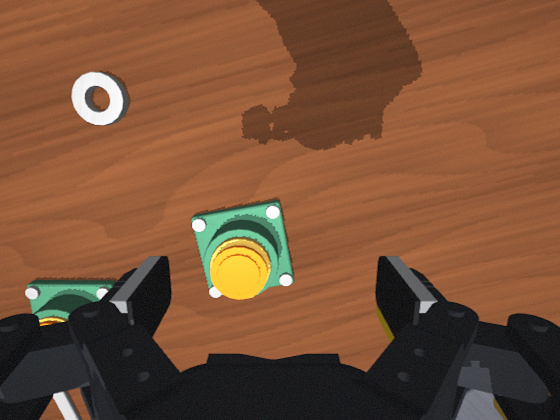

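The wrist view shows the proud unit. Its four bolts are at (199,225), (273,212), (286,280) and (216,292), and the cover's top disc is near (240,272).

Run:
```python
from h import *;import pickle
s,i=pickle.load(open("w1.pkl","rb"));f=i["frame"]
m=mask(f,(0,0,200),(180,60,255))
P=[]
for b in blobs(m,40):
    M=cv2.moments(b);u,v=M["m10"]/M["m00"],M["m01"]/M["m00"]
    if 180<u<300 and 195<v<310: P.append((u,v))
P=np.array(P);print(P.round(1))
for z in(.014,.018):
    X=cast(i,P,z,s);print(z,X.round(4)[:,:2].tolist(),"mean",X.mean(0).round(4))
m=mask(f,(8,120,120),(32,255,255))
for b in blobs(m,800): 
    p=b[:,0,:].astype(float);u=p[p[:,0]<295]
    if len(u)<len(p): continue
    print("orange bbox",cv2.boundingRect(b))
    # lower rim arc = disc/flange silhouettes
    for z in(.069,.072): 
        X=cast(i,p,z,s);c,r=cv2.minEnclosingCircle(X[:,:2].astype(np.float32));print(z,c,r)
crop=cv2.resize(f[190:310,170:310],None,fx=5,fy=5,interpolation=cv2.INTER_CUBIC);cv2.imwrite("pics/c1.png",crop)
```

```text
[[214.3 292.4]
 [285.3 280. ]
 [198.1 225.1]
 [272.3 212. ]]
0.014 [[0.6238, 0.1174], [0.6295, 0.2015], [0.5403, 0.1248], [0.5465, 0.2079]] mean [0.585  0.1629 0.014 ]
0.018 [[0.6218, 0.1188], [0.6275, 0.2018], [0.5392, 0.126], [0.5454, 0.2082]] mean [0.5835 0.1637 0.018 ]
```

View pics/c1.png

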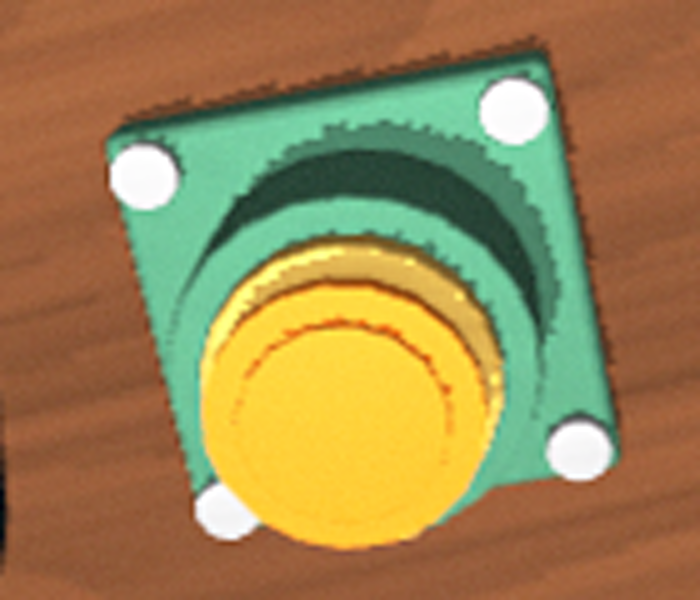

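The crop shows the flange circle centred near crop pixel (347,416) and the disc near (344,421). That puts the cover at about (239,274) in the full image.

Run:
```python
from h import *;import pickle
s,i=pickle.load(open("w1.pkl","rb"))
print(cast(i,(170+346.5/5,190+415.5/5),.069,s),cast(i,(170+344/5,190+421/5),.072,s))
print("w",cast(i,[(170+202/5,273),(170+492/5,273)],.069,s))
d=pickle.load(open("d0.pkl","rb"))
for n,lo in(("scene",(12,120,120)),("top",(18,120,120))):
    f=d[n]["frame"];x,y=((300,195) if n=="scene" else (190,178))
    m=mask(f[y:y+60,x:x+55],lo,(32,255,255))
    for b in blobs(m,40): 
        (u,v),w,a=cv2.fitEllipse(b);print(n,u+x,v+y,w,cast(d[n],(u+x,v+y),.068))
```

```text
[[0.58265426 0.16525582 0.069     ]] [[0.58228791 0.16515782 0.072     ]]
w [[0.57539764 0.13808034 0.069     ]
 [0.58975496 0.19267632 0.069     ]]
scene 328.50817108154297 201.73221588134766 (8.371374130249023, 14.773841857910156) [[0.53379269 0.17790217 0.068     ]]
scene 327.1622200012207 215.36158752441406 (37.97141647338867, 51.776344299316406) [[0.56809557 0.16935339 0.068     ]]
top 215.30646133422852 201.1178798675537 (25.01669692993164, 25.62742805480957) [[0.57987128 0.16326804 0.068     ]]
```

Emit:
{"op": "play_rows", "data": {
  "commands": [
    {"jaw": 1,"xyz": [0,-0.33,0],"turn": 0},
    {"jaw": 1,"xyz": [0,-0.33,0],"turn": 0},
    {"jaw": 1,"xyz": [0,-0.33,0],"turn": 0},
    {"jaw": 1,"xyz": [0,-0.33,0],"turn": 0},
    {"jaw": 1,"xyz": [0,-0.33,0],"turn": 0},
    {"jaw": 1,"xyz": [0,-0.33,0],"turn": 0},
    {"jaw": 1,"xyz": [0,-0.33,0],"turn": 0},
    {"jaw": 1,"xyz": [0,-0.33,0],"turn": 0},
    {"jaw": 1,"xyz": [-0.04,-0.33,0],"turn": 0},
    {"jaw": 1,"xyz": [0,0,0],"turn": 0}
  ]
}}

```text
t: 2.15
position: [0.3987, -0.217, 0.2309]
orientation: [-0.0, 0.133, 0.991, -0.001]
force: [0.5, 0.6, -0.3]
grip_width: 0.998
grasp_force: 0.0
```

```bash
python3 snap.py w2
```

```text
2.15 [ 0.3987 -0.217   0.2309] [[-0.9646, 0.2637, -0.0004], [0.2637, 0.9646, -0.0018], [-0.0, -0.0019, -1.0]] [ 0.47047582  0.58373585 -0.33112205] 342.96590307654174 272.9539934649516 204.27297248517226
[[0.0006, -0.9654, -0.2609, 0.0669], [1.0, 0.0007, -0.0, -0.0002], [0.0002, -0.2609, 0.9654, -0.143], [0.0, 0.0, 0.0, 1.0]] [-28.49, 8.56, -6.31, 75.11, -0.1, -13.2]
```

View pics/w2.png

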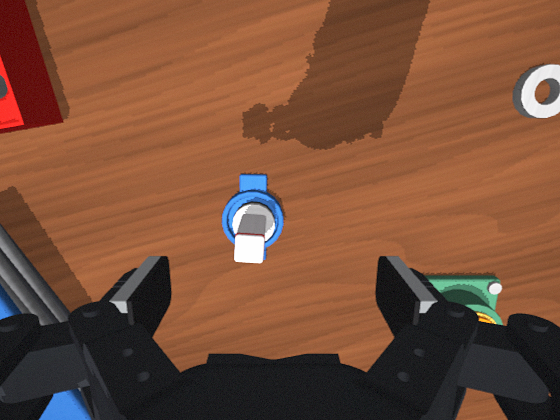

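The wrist view shows the tool's top face as a quad near (250,248), turned only a few degrees from the jaw axes. The holder ring is centred near (253,221).

Run:
```python
from h import *;import pickle
s,i=pickle.load(open("w2.pkl","rb"));f=i["frame"]
q=s["orientation"];Rt=R.from_quat([q[1],q[2],q[3],q[0]]).as_matrix();p0=np.array(s["position"])
sub=np.zeros(f.shape[:2],np.uint8);sub[225:275,225:275]=255
m=mask(f,(0,0,195),(180,70,255))&sub
b=max(blobs(m,50),key=cv2.contourArea);print(cv2.boundingRect(b))
X=(cast(i,b[:,0,:],.094,s)-p0)@Rt   # tool axes
r=cv2.minAreaRect((X[:,:2]*1000).astype(np.float32));print("tool top in TCP axes mm",r)
sub[:]=0;sub[165:275,215:295]=255
m=mask(f,(100,120,60),(125,255,255))&sub
b=max(blobs(m,50),key=cv2.contourArea);b=b[:,0,:]
print("hold bbox",cv2.boundingRect(b));ring=b[(b[:,1]>192)&(b[:,1]<240)]
X=(cast(i,ring,.018,s)-p0)@Rt*1000;A=np.c_[2*X[:,:2],np.ones(len(X))]
c=np.linalg.lstsq(A,(X[:,:2]**2).sum(1),rcond=None)[0];print("ring centre",c[:2],"r",np.sqrt(c[2]+c[0]**2+c[1]**2))
c2=cv2.resize(f[160:280,190:310],None,fx=5,fy=5,interpolation=cv2.INTER_CUBIC);cv2.imwrite("pics/c2.png",c2)
```

```text
(234, 225, 41, 39)
tool top in TCP axes mm ((-44.07744598388672, -17.228595733642578), (37.12529373168945, 32.840389251708984), 5.744905471801758)
hold bbox (222, 174, 61, 86)
ring centre [-47.98665132 -22.51249318] r 29.14644125386461
```

View pics/c2.png

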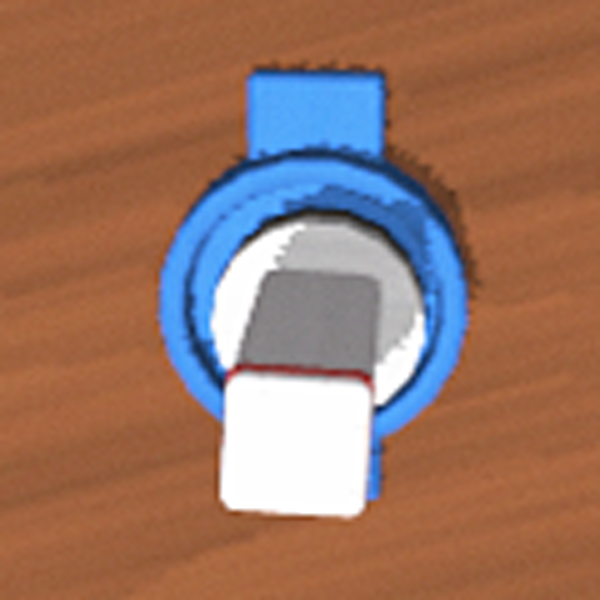

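The crop shows the tool's top face with corners (229,374), (372,382), (363,517) and (220,507). The ring's outer edge spans x 160–468 and its top is at y 150.

Run:
```python
from h import *;import pickle
s,i=pickle.load(open("w2.pkl","rb"))
q=s["orientation"];Rt=R.from_quat([q[1],q[2],q[3],q[0]]).as_matrix();p0=np.array(s["position"])
t=lambda P,z:(cast(i,np.array(P)/5+[190,160],z,s)-p0)@Rt*1000
T=t([(229,374),(372,382),(363,517),(220,507)],.094);print(T.round(1));print("c",T.mean(0),(T.mean(0)/1000)@Rt.T+p0)
for a,b in((0,1),(3,2),(0,3),(1,2)): d=T[b]-T[a];print(np.hypot(*d[:2]),np.rad2deg(np.arctan2(d[1],d[0])))
H=t([(314,290),(160,296),(468,296),(314,150)],.018);print(H.round(1),(H[0]/1000)@Rt.T+p0)
F=t([(320,310)],.024);print("foot",F)
```

```text
[[-36.2 -32.4 137. ]
 [-37.6  -7.6 136.9]
 [-63.1  -9.4 137. ]
 [-61.2 -34.7 137. ]]
c [-49.54310438 -21.01472479 136.97363773] [ 0.44088992 -0.25059105  0.094     ]
24.81525098653115 93.32390248213693
25.383126898440537 94.25689076144224
25.10898564869748 -174.77730627350093
25.50991414558673 -176.07538221336654
[[-44.8 -22.1 213. ]
 [-46.2 -55.7 213. ]
 [-46.1  11.4 212.9]
 [-13.6 -21.7 213. ]] [ 0.43598639 -0.25053818  0.018     ]
foot [[-47.40148489 -20.52530125 206.97274234]]
```

Emit:
{"op": "play_rows", "data": {
  "commands": [
    {"jaw": 1,"xyz": [-0.163,-0.07,0],"turn": 0},
    {"jaw": 1,"xyz": [-0.163,-0.07,0],"turn": 0},
    {"jaw": 1,"xyz": [0,0,0],"turn": 0.048},
    {"jaw": 1,"xyz": [0,0,0.25],"turn": 0},
    {"jaw": 1,"xyz": [0,0,0.25],"turn": 0},
    {"jaw": 1,"xyz": [0,0,0.25],"turn": 0},
    {"jaw": 1,"xyz": [0,0,0.25],"turn": 0},
    {"jaw": 1,"xyz": [0,0,0.15],"turn": 0},
    {"jaw": 1,"xyz": [0,0,0.12],"turn": 0},
    {"jaw": 1,"xyz": [0,0,0],"turn": 0}
  ]
}}

```text
t: 3.2
position: [0.4401, -0.2416, 0.038]
orientation: [-0.003, 0.165, 0.986, 0.001]
force: [-0.1, 1.4, 0.6]
grip_width: 0.998
grasp_force: 0.0
```

```bash
python3 snap.py w3
```

```text
3.2 [ 0.4401 -0.2416  0.038 ] [[-0.9458, 0.3247, -0.006], [0.3247, 0.9458, 0.0038], [0.0069, 0.0016, -1.0]] [-0.07814892  1.35458196  0.55057034] 342.96590307654174 272.9539934649516 204.27297248517226
[[0.0006, -0.9654, -0.2609, 0.0669], [1.0, 0.0006, 0.0, -0.0003], [0.0002, -0.2609, 0.9654, -0.143], [0.0, 0.0, 0.0, 1.0]] [-28.78, 24.17, -16.29, 49.95, 0.03, -9.84]
```

View pics/w3.png

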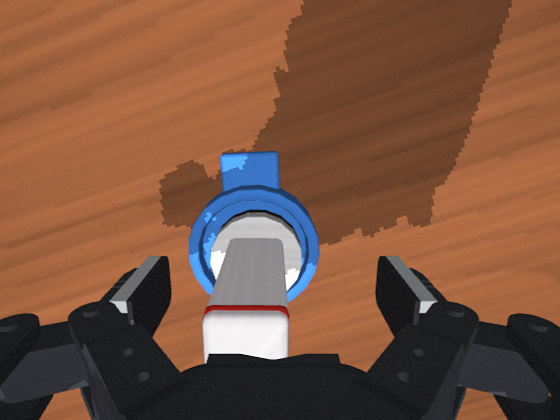

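The tool's grip sits left of the jaw centre, with its top front edge from (204,310) to (289,310) and its middle near x=246. The jaws need to move about 8 mm along tool −y.

Run:
```python
from h import *;import pickle
s,i=pickle.load(open("w3.pkl","rb"))
q=s["orientation"];Rt=R.from_quat([q[1],q[2],q[3],q[0]]).as_matrix();p0=np.array(s["position"])
t=lambda P,z:(cast(i,np.array(P),z,s)-p0)@Rt*1000
print(t([(204,315),(289,314)],.094).round(1)); print("rim",t([(190,247),(319,247),(254,186)],.018).round(1)); print("foot",t([(256,212),(210,252),(301,252)],.024).round(1))
```

```text
[[ 10.3 -20.1 -56. ]
 [ 10.6   4.4 -55.9]]
rim [[  0.3 -42.5  19.9]
 [  0.3  23.2  20. ]
 [ 32.   -9.5  20.2]]
foot [[ 20.6  -8.4  14.1]
 [  0.1 -31.3  14. ]
 [  0.1  13.6  14. ]]
```

Emit:
{"op": "play_rows", "data": {
  "commands": [
    {"jaw": 1,"xyz": [-0.015,-0.057,0],"turn": 0},
    {"jaw": 1,"xyz": [0,0,0],"turn": 0},
    {"jaw": 1,"xyz": [0,0,0],"turn": 0},
    {"jaw": 0,"xyz": [0,0,0],"turn": 0},
    {"jaw": 0,"xyz": [0,0,0],"turn": 0},
    {"jaw": 0,"xyz": [0,0,0],"turn": 0},
    {"jaw": 0,"xyz": [0,0,0],"turn": 0},
    {"jaw": 0,"xyz": [0,0,0],"turn": 0},
    {"jaw": 0,"xyz": [0,0,0],"turn": 0},
    {"jaw": 0,"xyz": [0,0,0],"turn": 0}
  ]
}}

```text
t: 4.25
position: [0.4417, -0.2531, 0.041]
orientation: [0.0, 0.166, 0.986, 0.0]
force: [0.5, 3.7, 4.3]
grip_width: 0.298
grasp_force: 59.4
```

```bash
python3 snap.py w4
```

```text
4.25 [ 0.4417 -0.2531  0.041 ] [[-0.9452, 0.3266, 0.0006], [0.3266, 0.9452, 0.0009], [-0.0002, 0.001, -1.0]] [0.51672284 3.71910022 4.25616779] 342.96590307654174 272.9539934649516 204.27297248517226
[[0.0006, -0.9654, -0.2609, 0.0669], [1.0, 0.0006, 0.0, -0.0003], [0.0002, -0.2609, 0.9654, -0.143], [0.0, 0.0, 0.0, 1.0]] [-29.85, 24.32, -15.47, 50.22, 0.06, -10.79]
```

View pics/w4.png

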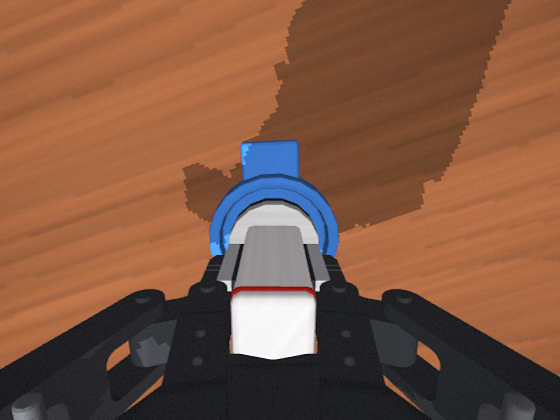

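The jaws hold the grip. The foot and the ring are both centred at x≈274, so it is well centred.

Run:
```python
from h import *;import pickle
s,i=pickle.load(open("w4.pkl","rb"))
q=s["orientation"];Rt=R.from_quat([q[1],q[2],q[3],q[0]]).as_matrix();p0=np.array(s["position"])
t=lambda P,z:(cast(i,np.array(P),z,s)-p0)@Rt*1000
print(t([(232,292),(316,291)],.094).round(1)); print("rim",t([(211,235),(338,235),(274,173)],.018).round(1)); print("foot",t([(274,199)],.024).round(1))
```

```text
[[ 16.  -12.2 -53. ]
 [ 16.3  12.3 -53. ]]
rim [[  5.6 -32.1  23. ]
 [  5.7  33.2  23.1]
 [ 37.8   0.2  23. ]]
foot [[26.2  0.2 17. ]]
```

Emit:
{"op": "play_rows", "data": {
  "commands": [
    {"jaw": 0,"xyz": [0,0,-0.1],"turn": 0},
    {"jaw": 0,"xyz": [0,0,-0.1],"turn": 0},
    {"jaw": 0,"xyz": [0,0,-0.2],"turn": 0},
    {"jaw": 0,"xyz": [0,0,-0.2],"turn": 0},
    {"jaw": 0,"xyz": [0,0,-0.2],"turn": 0},
    {"jaw": 0,"xyz": [0,0,-0.15],"turn": 0},
    {"jaw": 0,"xyz": [0,0,0],"turn": 0},
    {"jaw": 0,"xyz": [0,0,0],"turn": 0},
    {"jaw": 0,"xyz": [0,0,0],"turn": 0}
  ]
}}

```text
t: 5.2
position: [0.44, -0.2531, 0.1809]
orientation: [-0.002, 0.166, 0.986, 0.001]
force: [0.8, -0.9, -4.0]
grip_width: 0.297
grasp_force: 59.5
```

```bash
python3 snap.py w5
```

```text
5.2 [ 0.44   -0.2531  0.1809] [[-0.9449, 0.3272, -0.004], [0.3272, 0.9449, 0.0018], [0.0044, 0.0004, -1.0]] [ 0.76785356 -0.92464637 -3.9536858 ] 342.96590307654174 272.9539934649516 204.27297248517226
[[0.0006, -0.9654, -0.2609, 0.0669], [1.0, 0.0006, 0.0, -0.0003], [0.0002, -0.2609, 0.9654, -0.143], [0.0, 0.0, 0.0, 1.0]] [-29.89, 16.42, -3.85, 69.99, -0.03, -10.79]
```

View pics/w5.png

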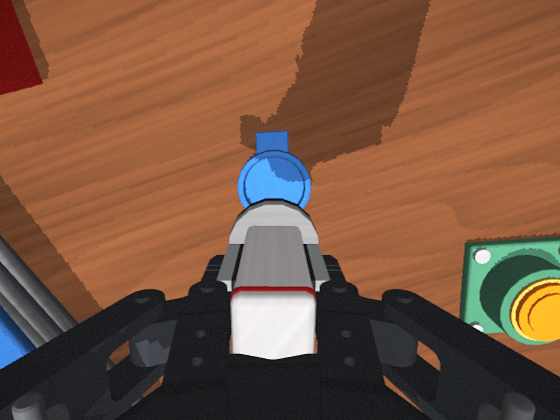

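The tool has left the holder and sits squarely in the jaws. It is now carried to the proud unit.

Emit:
{"op": "play_rows", "data": {
  "commands": [
    {"jaw": 0,"xyz": [0,0.28,0],"turn": 0},
    {"jaw": 0,"xyz": [0,0.28,0],"turn": 0},
    {"jaw": 0,"xyz": [0,0.28,0],"turn": 0},
    {"jaw": 0,"xyz": [0,0.28,0],"turn": 0},
    {"jaw": 0,"xyz": [0,0.28,0],"turn": 0},
    {"jaw": 0,"xyz": [0,0.28,0],"turn": 0},
    {"jaw": 0,"xyz": [0,0.28,0],"turn": 0},
    {"jaw": 0,"xyz": [0,0.28,0],"turn": 0},
    {"jaw": 0,"xyz": [0,0.28,0],"turn": 0},
    {"jaw": 0,"xyz": [0,0.28,0],"turn": 0}
  ]
}}

```text
t: 6.25
position: [0.5782, 0.1447, 0.1812]
orientation: [-0.001, 0.166, 0.986, -0.001]
force: [0.5, -0.8, -3.7]
grip_width: 0.297
grasp_force: 60.1
```

Emit:
{"op": "play_rows", "data": {
  "commands": [
    {"jaw": 0,"xyz": [0,0,0],"turn": 0},
    {"jaw": 0,"xyz": [0,0,0],"turn": 0},
    {"jaw": 0,"xyz": [0,0,0],"turn": 0},
    {"jaw": 0,"xyz": [0,0,0],"turn": 0},
    {"jaw": 0,"xyz": [0,0,0],"turn": 0},
    {"jaw": 0,"xyz": [0,0,0],"turn": 0}
  ]
}}

```text
t: 6.85
position: [0.5788, 0.1423, 0.1835]
orientation: [0.0, 0.167, 0.986, 0.0]
force: [0.1, -0.4, -3.6]
grip_width: 0.293
grasp_force: 60.9
```

```bash
cat > to.py <<'E'
import sys;from h import *;from cell import arm
s=arm.observe();q=s["orientation"];Rt=R.from_quat([q[1],q[2],q[3],q[0]]).as_matrix();p=np.array(s["position"])
g=np.array([float(sys.argv[1]),float(sys.argv[2]),p[2]])
print("p",p.round(4),"axis",Rt[:,2].round(4),"step units",((g-p)@Rt/.15).round(3),"mm",((g-p)*1000).round(1),"F",np.round(s["force"],2),"T",np.round(s["torque"],2),"t",s["t"],s["grasp_force"])
E
python3 to.py .5854 .1640; python3 snap.py w6
```

```text
p [0.5788 0.1423 0.1835] axis [ 2.e-04  0.e+00 -1.e+00] step units [0.006 0.151 0.   ] mm [ 6.6 21.7  0. ] F [ 0.08 -0.43 -3.64] T [-0.01  0.01  0.04] t 6.85 60.91288447380066
6.85 [0.5788 0.1423 0.1835] [[-0.9445, 0.3285, 0.0002], [0.3285, 0.9445, 0.0], [-0.0002, 0.0001, -1.0]] [ 0.08395361 -0.42829447 -3.64327485] 342.96590307654174 272.9539934649516 204.27297248517226
[[0.0006, -0.9654, -0.2609, 0.0669], [1.0, 0.0006, 0.0, -0.0003], [0.0002, -0.2609, 0.9654, -0.143], [0.0, 0.0, 0.0, 1.0]] [13.81, 26.01, 10.7, 74.68, -0.0, 32.99]
```

View pics/w6.png

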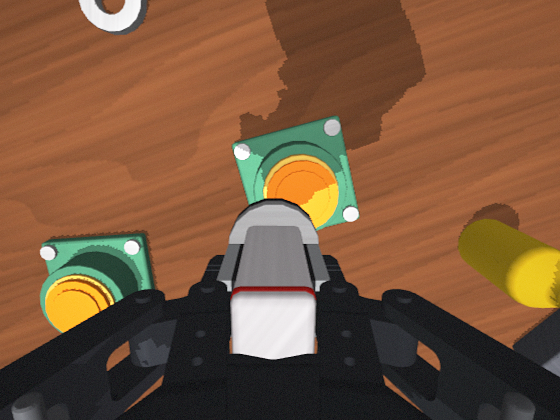

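The carried view shows bolts at (241,152), (332,128) and (351,214), with the flange at about x 264–341 and its top at about y 155. I use it to cross-check the seat position.

Run:
```python
from h import *;import pickle
s,i=pickle.load(open("w6.pkl","rb"));f=i["frame"]
print(cast(i,[(241.5,152),(350.5,214)],.016,s).mean(0))
m=mask(f,(5,120,120),(32,255,255));m[:,:255]=0;m[:,350:]=0;m[205:]=0
b=max(blobs(m,300),key=cv2.contourArea)[:,0,:];print(cv2.boundingRect(b))
for v in(180,185,190,195):
    u=b[b[:,1]==v][:,0];
    if len(u): print(v,u.min(),u.max(),cast(i,[(u.min(),v),(u.max(),v)],.069,s)[:,:2].round(4).tolist())
arc=b[(b[:,1]>178)&(b[:,1]<203)&((b[:,0]<275)|(b[:,0]>325))]
X=cast(i,arc,.069,s);A=np.c_[2*X[:,:2],np.ones(len(X))];c=np.linalg.lstsq(A,(X[:,:2]**2).sum(1),rcond=None)[0];print("circ",c[:2],np.sqrt(c[2]+c[0]**2+c[1]**2))
# circle with r=28 fixed
from scipy.optimize import least_squares as ls
print(ls(lambda p:np.hypot(*(X[:,:2]-p).T)-.028,[.583,.165]).x)
```

```text
[0.58365462 0.16411473 0.016     ]
(263, 154, 76, 51)
180 265 336 [[0.5612, 0.1417], [0.5789, 0.1929]]
185 264 337 [[0.5646, 0.1397], [0.5829, 0.1925]]
190 263 337 [[0.568, 0.1376], [0.5867, 0.1914]]
195 264 337 [[0.572, 0.137], [0.5905, 0.1903]]
circ [0.57596216 0.16605285] 0.0279759029906468
[0.57521863 0.16637379]
```

Emit:
{"op": "play_rows", "data": {
  "commands": [
    {"jaw": 0,"xyz": [0.006,0.151,0],"turn": 0},
    {"jaw": 0,"xyz": [0,0,0.15],"turn": 0},
    {"jaw": 0,"xyz": [0,0,0.15],"turn": 0},
    {"jaw": 0,"xyz": [0,0,0],"turn": 0},
    {"jaw": 0,"xyz": [0,0,0],"turn": 0},
    {"jaw": 0,"xyz": [0,0,0],"turn": 0},
    {"jaw": 0,"xyz": [0,0,0],"turn": 0},
    {"jaw": 0,"xyz": [0,0,0],"turn": 0}
  ]
}}

```text
t: 7.7
position: [0.5861, 0.1651, 0.1396]
orientation: [0.001, 0.166, 0.986, 0.0]
force: [0.2, 0.5, -3.6]
grip_width: 0.297
grasp_force: 61.0
```

```bash
python3 to.py .5854 .1640
```

```text
p [0.5861 0.1651 0.1396] axis [ 2.2e-03  6.0e-04 -1.0e+00] step units [ 0.002 -0.008 -0.   ] mm [-0.7 -1.1  0. ] F [ 0.22  0.53 -3.62] T [-0.05  0.02 -0.02] t 7.7 61.04602932929993
```

Emit:
{"op": "play_rows", "data": {
  "commands": [
    {"jaw": 0,"xyz": [0.002,-0.005,0.1],"turn": 0},
    {"jaw": 0,"xyz": [0,0,0.08],"turn": 0},
    {"jaw": 0,"xyz": [0,0,0],"turn": 0},
    {"jaw": 0,"xyz": [0,0,0],"turn": 0},
    {"jaw": 0,"xyz": [0,0,0],"turn": 0},
    {"jaw": 0,"xyz": [0,0,0],"turn": 0}
  ]
}}

```text
t: 8.3
position: [0.5854, 0.1645, 0.112]
orientation: [0.001, 0.166, 0.986, 0.0]
force: [-0.1, -0.1, -4.0]
grip_width: 0.296
grasp_force: 61.2
```

```bash
python3 to.py .5859 .1637
```

```text
p [0.5854 0.1645 0.112 ] axis [ 1.3e-03  4.0e-04 -1.0e+00] step units [-0.005 -0.004  0.   ] mm [ 0.5 -0.8  0. ] F [-0.1  -0.05 -3.97] T [-0.02 -0.01 -0.  ] t 8.3 61.164186000823975
```

Now I feel my way down in small steps.

Emit:
{"op": "play_rows", "data": {
  "commands": [
    {"jaw": 0,"xyz": [0,0,0.014],"turn": 0},
    {"jaw": 0,"xyz": [0,0,0.013],"turn": 0},
    {"jaw": 0,"xyz": [0,0,0.01],"turn": 0},
    {"jaw": 0,"xyz": [0,0,0],"turn": 0},
    {"jaw": 0,"xyz": [0,0,0],"turn": 0}
  ]
}}

```text
t: 8.8
position: [0.5847, 0.1644, 0.1056]
orientation: [-0.0, 0.166, 0.986, -0.0]
force: [-0.2, 0.3, -4.5]
grip_width: 0.295
grasp_force: 61.2
```

Emit:
{"op": "play_rows", "data": {
  "commands": [
    {"jaw": 0,"xyz": [0,0,0.01],"turn": 0},
    {"jaw": 0,"xyz": [0,0,0.01],"turn": 0},
    {"jaw": 0,"xyz": [0,0,0],"turn": 0}
  ]
}}

```text
t: 9.1
position: [0.5848, 0.1643, 0.1025]
orientation: [-0.0, 0.166, 0.986, -0.0]
force: [-0.1, -0.6, -3.8]
grip_width: 0.296
grasp_force: 61.3
```

Emit:
{"op": "play_rows", "data": {
  "commands": [
    {"jaw": 0,"xyz": [0,0,0.007],"turn": 0},
    {"jaw": 0,"xyz": [0,0,0.007],"turn": 0},
    {"jaw": 0,"xyz": [0,0,0],"turn": 0}
  ]
}}

```text
t: 9.4
position: [0.585, 0.1644, 0.1013]
orientation: [0.0, 0.166, 0.986, 0.0]
force: [-0.7, -1.6, 1.8]
grip_width: 0.293
grasp_force: 61.9
```

Emit:
{"op": "play_rows", "data": {
  "commands": [
    {"jaw": 0,"xyz": [0,0,0.007],"turn": 0},
    {"jaw": 0,"xyz": [0,0,0],"turn": 0}
  ]
}}

```text
t: 9.6
position: [0.5854, 0.1645, 0.1007]
orientation: [0.001, 0.166, 0.986, 0.0]
force: [-1.6, -0.4, 4.4]
grip_width: 0.294
grasp_force: 62.2
```

Emit:
{"op": "play_rows", "data": {
  "commands": [
    {"jaw": 0,"xyz": [0,0,0.007],"turn": 0},
    {"jaw": 0,"xyz": [0,0,0],"turn": 0}
  ]
}}

```text
t: 9.8
position: [0.5857, 0.1646, 0.0999]
orientation: [0.001, 0.166, 0.986, 0.001]
force: [-2.1, -0.2, 5.9]
grip_width: 0.299
grasp_force: 62.4
```

Emit:
{"op": "play_rows", "data": {
  "commands": [
    {"jaw": 0,"xyz": [0,0,0.007],"turn": 0},
    {"jaw": 0,"xyz": [0,0,0],"turn": 0}
  ]
}}

```text
t: 10.0
position: [0.5857, 0.1647, 0.099]
orientation: [0.001, 0.166, 0.986, 0.001]
force: [-1.3, -0.8, 5.0]
grip_width: 0.299
grasp_force: 62.5
```

Emit:
{"op": "play_rows", "data": {
  "commands": [
    {"jaw": 0,"xyz": [0,0,0.007],"turn": 0},
    {"jaw": 0,"xyz": [0,0,0],"turn": 0}
  ]
}}

```text
t: 10.2
position: [0.5857, 0.1647, 0.0978]
orientation: [0.001, 0.166, 0.986, 0.001]
force: [-1.1, -0.7, 6.0]
grip_width: 0.301
grasp_force: 62.3
```

Emit:
{"op": "play_rows", "data": {
  "commands": [
    {"jaw": 0,"xyz": [0,0,0.005],"turn": 0},
    {"jaw": 0,"xyz": [0,0,0.005],"turn": 0}
  ]
}}

```text
t: 10.4
position: [0.5852, 0.1645, 0.0949]
orientation: [0.0, 0.166, 0.986, 0.0]
force: [0.4, 0.2, -3.6]
grip_width: 0.298
grasp_force: 61.3
```

Emit:
{"op": "play_rows", "data": {
  "commands": [
    {"jaw": 0,"xyz": [0,0,0.005],"turn": 0},
    {"jaw": 0,"xyz": [0,0,0.005],"turn": 0}
  ]
}}

```text
t: 10.6
position: [0.5848, 0.1644, 0.0937]
orientation: [0.0, 0.166, 0.986, 0.0]
force: [-3.0, -0.9, 5.9]
grip_width: 0.298
grasp_force: 62.4
```

Emit:
{"op": "play_rows", "data": {
  "commands": [
    {"jaw": 0,"xyz": [0,0,0.005],"turn": 0},
    {"jaw": 0,"xyz": [0,0,0],"turn": 0}
  ]
}}

```text
t: 10.8
position: [0.5848, 0.1644, 0.0937]
orientation: [0.0, 0.166, 0.986, 0.0]
force: [-2.6, 0.8, 6.3]
grip_width: 0.299
grasp_force: 62.7
```

Emit:
{"op": "play_rows", "data": {
  "commands": [
    {"jaw": 0,"xyz": [0,0,0.005],"turn": 0},
    {"jaw": 0,"xyz": [0,0,0],"turn": 0}
  ]
}}

```text
t: 11.0
position: [0.5848, 0.1645, 0.0937]
orientation: [0.0, 0.166, 0.986, 0.0]
force: [-4.7, -0.7, 10.1]
grip_width: 0.296
grasp_force: 63.1
```

Snap felt near TCP z 0.098, with a hard stop at 0.0937. The pressing force is about 14 N so far.

Emit:
{"op": "play_rows", "data": {
  "commands": [
    {"jaw": 0,"xyz": [0,0,0.005],"turn": 0},
    {"jaw": 0,"xyz": [0,0,0],"turn": 0},
    {"jaw": 0,"xyz": [0,0,0],"turn": 0}
  ]
}}

```text
t: 11.3
position: [0.5849, 0.1645, 0.0937]
orientation: [0.001, 0.166, 0.986, 0.0]
force: [-5.1, -1.0, 12.7]
grip_width: 0.3
grasp_force: 63.6
```

```bash
python3 to.py .5859 .1637
```

```text
p [0.5849 0.1645 0.0937] axis [ 1.5e-03  4.0e-04 -1.0e+00] step units [-0.008 -0.003  0.   ] mm [ 1.  -0.8  0. ] F [-5.09 -0.99 12.69] T [-0.42  1.21 -0.04] t 11.3 63.59364151954651
```

Emit:
{"op": "play_rows", "data": {
  "commands": [
    {"jaw": 0,"xyz": [0,0,0.002],"turn": 0},
    {"jaw": 0,"xyz": [0,0,0],"turn": 0},
    {"jaw": 0,"xyz": [0,0,0],"turn": 0},
    {"jaw": 0,"xyz": [0,0,0],"turn": 0}
  ]
}}

```text
t: 11.7
position: [0.5849, 0.1644, 0.0937]
orientation: [0.001, 0.166, 0.986, 0.0]
force: [-5.4, -0.8, 15.0]
grip_width: 0.295
grasp_force: 63.7
```

Emit:
{"op": "play_rows", "data": {
  "commands": [
    {"jaw": 0,"xyz": [0,0,0],"turn": 0},
    {"jaw": 0,"xyz": [0,0,0],"turn": 0},
    {"jaw": 0,"xyz": [0,0,0],"turn": 0},
    {"jaw": 0,"xyz": [0,0,0],"turn": 0}
  ]
}}

```text
t: 12.1
position: [0.5849, 0.1644, 0.0937]
orientation: [0.001, 0.166, 0.986, 0.0]
force: [-5.3, -0.7, 15.0]
grip_width: 0.299
grasp_force: 63.7
```

Emit:
{"op": "play_rows", "data": {
  "commands": [
    {"jaw": 0,"xyz": [0,0,0],"turn": 0},
    {"jaw": 0,"xyz": [0,0,0],"turn": 0},
    {"jaw": 0,"xyz": [0,0,0],"turn": 0},
    {"jaw": 0,"xyz": [0,0,0],"turn": 0}
  ]
}}

```text
t: 12.5
position: [0.5849, 0.1644, 0.0937]
orientation: [0.001, 0.166, 0.986, 0.0]
force: [-6.1, -1.1, 14.2]
grip_width: 0.298
grasp_force: 63.7
```

```bash
python3 to.py .5859 .1637
```

```text
p [0.5849 0.1644 0.0937] axis [ 1.7e-03  4.0e-04 -1.0e+00] step units [-0.008 -0.002  0.   ] mm [ 1.  -0.7  0. ] F [-6.11 -1.09 14.2 ] T [-0.52  1.35 -0.01] t 12.5 63.680137395858765
```

Held at about 18 N for a second. Now I lift off and go back.

Emit:
{"op": "play_rows", "data": {
  "commands": [
    {"jaw": 0,"xyz": [0,0,-0.03],"turn": 0},
    {"jaw": 0,"xyz": [0,0,-0.1],"turn": 0},
    {"jaw": 0,"xyz": [0,0,-0.2],"turn": 0},
    {"jaw": 0,"xyz": [0,0,-0.2],"turn": 0},
    {"jaw": 0,"xyz": [0,0,-0.1],"turn": 0},
    {"jaw": 0,"xyz": [0,0,0],"turn": 0},
    {"jaw": 0,"xyz": [0,0,0],"turn": 0},
    {"jaw": 0,"xyz": [0,0,0],"turn": 0}
  ]
}}

```text
t: 13.3
position: [0.5836, 0.1641, 0.183]
orientation: [-0.002, 0.166, 0.986, -0.001]
force: [-0.0, -0.3, -4.3]
grip_width: 0.296
grasp_force: 61.2
```

```bash
python3 to.py .4417 -.2531
python3 - <<'E'
from h import *;from cell import cams;import pickle
from scipy.optimize import least_squares as ls
d=pickle.load(open("d0.pkl","rb"));i=cams.get_image("scene");pickle.dump(i,open("s2.pkl","wb"));cv2.imwrite("pics/s2.png",i["frame"])
for n,f in(("before",d["scene"]["frame"]),("after",i["frame"])):
    c=f[190:270,295:360];m=mask(c,(5,120,150),(32,255,255))
    print(n,[tuple(np.add(cv2.boundingRect(b),(295,190,0,0))) for b in blobs(m,40)],[round(cv2.fitEllipse(b)[2],1) for b in blobs(m,40)])
E
```

```text
p [0.5836 0.1641 0.183 ] axis [-0.0041 -0.0011 -1.    ] step units [-0.016 -2.937  0.007] mm [-141.9 -417.2    0. ] F [-0.   -0.33 -4.34] T [-0.04  0.06  0.03] t 13.3 61.249094009399414
before [(np.int64(298), np.int64(259), np.int64(62), np.int64(11)), (np.int64(295), np.int64(190), np.int64(65), np.int64(50))] [87.5, 96.3]
after [(np.int64(295), np.int64(250), np.int64(65), np.int64(20)), (np.int64(351), np.int64(243), np.int64(9), np.int64(9)), (np.int64(295), np.int64(190), np.int64(47), np.int64(53))] [91.6, 39.4, 156.8]
```

Emit:
{"op": "play_rows", "data": {
  "commands": [
    {"jaw": 0,"xyz": [0,-0.28,0],"turn": 0},
    {"jaw": 0,"xyz": [0,-0.28,0],"turn": 0},
    {"jaw": 0,"xyz": [0,-0.28,0],"turn": 0},
    {"jaw": 0,"xyz": [0,-0.28,0],"turn": 0},
    {"jaw": 0,"xyz": [0,-0.28,0],"turn": 0},
    {"jaw": 0,"xyz": [0,-0.28,0],"turn": 0},
    {"jaw": 0,"xyz": [0,-0.28,0],"turn": 0},
    {"jaw": 0,"xyz": [0,-0.28,0],"turn": 0},
    {"jaw": 0,"xyz": [0,-0.28,0],"turn": 0},
    {"jaw": 0,"xyz": [0,-0.2,0],"turn": 0}
  ]
}}

```text
t: 14.35
position: [0.4496, -0.2232, 0.1843]
orientation: [-0.001, 0.167, 0.986, -0.0]
force: [0.6, 0.1, -4.1]
grip_width: 0.297
grasp_force: 61.6
```

Emit:
{"op": "play_rows", "data": {
  "commands": [
    {"jaw": 0,"xyz": [0,0,0],"turn": 0},
    {"jaw": 0,"xyz": [0,0,0],"turn": 0},
    {"jaw": 0,"xyz": [0,0,0],"turn": 0},
    {"jaw": 0,"xyz": [0,0,0],"turn": 0},
    {"jaw": 0,"xyz": [0,0,0],"turn": 0}
  ]
}}

```text
t: 14.85
position: [0.4517, -0.2202, 0.1853]
orientation: [-0.0, 0.165, 0.986, 0.0]
force: [0.6, 0.6, -3.9]
grip_width: 0.295
grasp_force: 61.7
```

```bash
python3 to.py .4417 -.2531
```

```text
p [ 0.4517 -0.2202  0.1853] axis [-2.e-04  2.e-04 -1.e+00] step units [-0.008 -0.229 -0.   ] mm [-10.  -32.9   0. ] F [ 0.55  0.63 -3.93] T [-0.03 -0.04  0.02] t 14.85 61.68018579483032
```

Emit:
{"op": "play_rows", "data": {
  "commands": [
    {"jaw": 0,"xyz": [-0.008,-0.229,0],"turn": 0},
    {"jaw": 0,"xyz": [0,0,0.2],"turn": 0},
    {"jaw": 0,"xyz": [0,0,0.2],"turn": 0},
    {"jaw": 0,"xyz": [0,0,0.2],"turn": 0},
    {"jaw": 0,"xyz": [0,0,0.16],"turn": 0},
    {"jaw": 0,"xyz": [0,0,0],"turn": 0},
    {"jaw": 0,"xyz": [0,0,0],"turn": 0},
    {"jaw": 0,"xyz": [0,0,0],"turn": 0},
    {"jaw": 0,"xyz": [0,0,0],"turn": 0}
  ]
}}

```text
t: 15.75
position: [0.4427, -0.2547, 0.0732]
orientation: [0.002, 0.166, 0.986, -0.001]
force: [0.2, 0.9, -4.5]
grip_width: 0.3
grasp_force: 61.5
```

```bash
python3 to.py .4417 -.2531
```

```text
p [ 0.4427 -0.2547  0.0732] axis [ 0.0032 -0.0019 -1.    ] step units [ 0.01   0.008 -0.   ] mm [-1.   1.6  0. ] F [ 0.2   0.88 -4.53] T [-0.02  0.01  0.03] t 15.75 61.516538858413696
```

Emit:
{"op": "play_rows", "data": {
  "commands": [
    {"jaw": 0,"xyz": [0.007,0.007,0.05],"turn": 0},
    {"jaw": 0,"xyz": [0,0,0.05],"turn": 0},
    {"jaw": 0,"xyz": [0,0,0.04],"turn": 0},
    {"jaw": 0,"xyz": [0,0,0.03],"turn": 0},
    {"jaw": 0,"xyz": [0,0,0],"turn": 0},
    {"jaw": 0,"xyz": [0,0,0],"turn": 0},
    {"jaw": 0,"xyz": [0,0,0],"turn": 0}
  ]
}}

```text
t: 16.45
position: [0.4409, -0.2529, 0.0461]
orientation: [0.0, 0.166, 0.986, -0.0]
force: [0.8, -0.9, -3.6]
grip_width: 0.295
grasp_force: 61.6
```

Emit:
{"op": "play_rows", "data": {
  "commands": [
    {"jaw": 0,"xyz": [0,0,0.01],"turn": 0},
    {"jaw": 0,"xyz": [0,0,0],"turn": 0},
    {"jaw": 0,"xyz": [0,0,0],"turn": 0}
  ]
}}

```text
t: 16.75
position: [0.4406, -0.2527, 0.0445]
orientation: [0.0, 0.166, 0.986, -0.0]
force: [0.0, 0.5, -4.4]
grip_width: 0.293
grasp_force: 61.6
```

```bash
python3 to.py .4417 -.2531
```

```text
p [ 0.4406 -0.2527  0.0445] axis [ 1.e-04 -1.e-04 -1.e+00] step units [-0.007  0.     0.   ] mm [ 1.1 -0.4  0. ] F [ 0.04  0.48 -4.37] T [ 0.04 -0.05 -0.01] t 16.75 61.60787343978882
```

Emit:
{"op": "play_rows", "data": {
  "commands": [
    {"jaw": 0,"xyz": [-0.005,0,0.01],"turn": 0},
    {"jaw": 0,"xyz": [0,0,0],"turn": 0},
    {"jaw": 0,"xyz": [0,0,0],"turn": 0}
  ]
}}

```text
t: 17.05
position: [0.4413, -0.2529, 0.0428]
orientation: [-0.0, 0.166, 0.986, 0.0]
force: [0.3, 0.2, -3.9]
grip_width: 0.295
grasp_force: 61.6
```

Emit:
{"op": "play_rows", "data": {
  "commands": [
    {"jaw": 0,"xyz": [0,0,0.006],"turn": 0},
    {"jaw": 0,"xyz": [0,0,0],"turn": 0},
    {"jaw": 0,"xyz": [0,0,0],"turn": 0}
  ]
}}

```text
t: 17.35
position: [0.4413, -0.2529, 0.042]
orientation: [-0.0, 0.166, 0.986, 0.0]
force: [-0.1, -0.0, -4.0]
grip_width: 0.296
grasp_force: 61.6
```

Emit:
{"op": "play_rows", "data": {
  "commands": [
    {"jaw": 0,"xyz": [0,0,0.006],"turn": 0},
    {"jaw": 0,"xyz": [0,0,0],"turn": 0},
    {"jaw": 0,"xyz": [0,0,0],"turn": 0}
  ]
}}

```text
t: 17.65
position: [0.4413, -0.2529, 0.0411]
orientation: [-0.0, 0.166, 0.986, -0.0]
force: [0.1, 0.4, -4.2]
grip_width: 0.294
grasp_force: 61.9
```

Emit:
{"op": "play_rows", "data": {
  "commands": [
    {"jaw": 0,"xyz": [0,0,0.004],"turn": 0},
    {"jaw": 0,"xyz": [0,0,0],"turn": 0},
    {"jaw": 0,"xyz": [0,0,0],"turn": 0}
  ]
}}

```text
t: 17.95
position: [0.4414, -0.2529, 0.041]
orientation: [0.0, 0.166, 0.986, -0.0]
force: [-1.2, 1.5, 2.9]
grip_width: 0.3
grasp_force: 62.5
```

Emit:
{"op": "play_rows", "data": {
  "commands": [
    {"jaw": 0,"xyz": [0,0,0.004],"turn": 0},
    {"jaw": 0,"xyz": [0,0,0],"turn": 0},
    {"jaw": 0,"xyz": [0,0,0],"turn": 0}
  ]
}}

```text
t: 18.25
position: [0.4414, -0.2529, 0.041]
orientation: [0.0, 0.166, 0.986, -0.0]
force: [-3.8, 2.6, 7.2]
grip_width: 0.292
grasp_force: 63.5
```

Emit:
{"op": "play_rows", "data": {
  "commands": [
    {"jaw": 0,"xyz": [0,0,0.004],"turn": 0},
    {"jaw": 0,"xyz": [0,0,0],"turn": 0},
    {"jaw": 0,"xyz": [0,0,0],"turn": 0}
  ]
}}

```text
t: 18.55
position: [0.4414, -0.2529, 0.041]
orientation: [0.0, 0.166, 0.986, -0.0]
force: [-4.2, 3.1, 11.8]
grip_width: 0.294
grasp_force: 64.0
```

The tool stands on the holder floor at the same height as when I gripped it. I ease the load and release.

Emit:
{"op": "play_rows", "data": {
  "commands": [
    {"jaw": 0,"xyz": [0,0,-0.009],"turn": 0},
    {"jaw": 0,"xyz": [0,0,0],"turn": 0},
    {"jaw": 0.4,"xyz": [0,0,0],"turn": 0},
    {"jaw": 0.6,"xyz": [0,0,0],"turn": 0},
    {"jaw": 1,"xyz": [0,0,0],"turn": 0},
    {"jaw": 1,"xyz": [0,0,0],"turn": 0},
    {"jaw": 1,"xyz": [0,0,0],"turn": 0},
    {"jaw": 1,"xyz": [0,0,0],"turn": 0},
    {"jaw": 1,"xyz": [0,0,0],"turn": 0},
    {"jaw": 1,"xyz": [0,0,0],"turn": 0}
  ]
}}

```text
t: 19.55
position: [0.4413, -0.253, 0.0406]
orientation: [-0.0, 0.166, 0.986, -0.0]
force: [-0.8, 0.1, 0.8]
grip_width: 1.002
grasp_force: 0.0
```

Emit:
{"op": "play_rows", "data": {
  "commands": [
    {"jaw": 1,"xyz": [0,0,-0.1],"turn": 0},
    {"jaw": 1,"xyz": [0,0,-0.2],"turn": 0},
    {"jaw": 1,"xyz": [0,0,-0.25],"turn": 0},
    {"jaw": 1,"xyz": [0,0,-0.25],"turn": 0},
    {"jaw": 1,"xyz": [0,0,-0.25],"turn": 0},
    {"jaw": 1,"xyz": [0.3,0,-0.2],"turn": 0},
    {"jaw": 1,"xyz": [0,0,0],"turn": 0},
    {"jaw": 1,"xyz": [0,0,0],"turn": 0},
    {"jaw": 1,"xyz": [0,0,0],"turn": 0}
  ]
}}

```text
t: 20.45
position: [0.402, -0.2393, 0.2251]
orientation: [-0.0, 0.166, 0.986, 0.0]
force: [0.7, -0.7, -0.8]
grip_width: 1.001
grasp_force: 0.0
```

```bash
python3 snap.py w7
python3 - <<'E'
from h import *;import pickle
from cell import cams
s,i=pickle.load(open("w7.pkl","rb"));f=i["frame"]
# predicted pixels of upright tool top corners centre & holder
r,o=pose(i,s)
def proj(P): c=(np.array(P)-o)@r;return (c[:,:2]/c[:,2:]*i["fx"]+[i["cx"],i["cy"]]).round(1)
print("pred top,holder",proj([[.4387,-.252,.094],[.4387,-.252,.018]]))
m=mask(f,(0,0,190),(180,60,255))
for b in blobs(m,150): print("white",cv2.boundingRect(b))
for b in blobs(mask(f,(100,120,60),(125,255,255)),150): print("blue",cv2.boundingRect(b))
d=pickle.load(open("d0.pkl","rb"));t=cams.get_image("top")["frame"]
for n,g in(("before",d["top"]["frame"]),("after",t)):
    c=g[230:300,360:430];print(n,[np.add(cv2.boundingRect(b),(360,230,0,0)).tolist() for b in blobs(mask(c,(0,0,190),(180,60,255)),20)])
    c=g[175:235,190:245];m=mask(c,(20,120,120),(32,255,255));print([np.add(cv2.boundingRect(b),(190,175,0,0)).tolist() for b in blobs(m,40)])
    D=cv2.absdiff(d["top"]["frame"],g).max(2)>60
    print("changed",[cv2.boundingRect(b) for b in blobs(D.astype(np.uint8)*255,25)])
E
```

```text
20.45 [ 0.402  -0.2393  0.2251] [[-0.945, 0.3271, -0.0007], [0.3271, 0.945, 0.0004], [0.0007, 0.0002, -1.0]] [ 0.69473848 -0.7456577  -0.75834943] 342.96590307654174 272.9539934649516 204.27297248517226
[[0.0006, -0.9654, -0.2609, 0.0669], [1.0, 0.0006, 0.0, -0.0003], [0.0002, -0.2609, 0.9654, -0.143], [0.0, 0.0, 0.0, 1.0]] [-30.76, 10.35, -5.01, 74.69, 0.0, -11.67]
pred top,holder [[273.2 240.2]
 [273.2 214.4]]
white (252, 198, 43, 58)
white (0, 80, 10, 26)
white (545, 39, 15, 48)
blue (38, 388, 54, 32)
blue (0, 265, 48, 61)
blue (242, 167, 63, 73)
before [[385, 253, 24, 19]]
[[203, 188, 26, 27]]
changed []
after []
[[203, 189, 26, 26]]
changed [(415, 335, 45, 85), (255, 282, 142, 136), (383, 216, 177, 204)]
```

```bash
python3 -c "
from cell import sign_off;print(sign_off())"
```

```text
the job is handed in; nothing more can be done
None
```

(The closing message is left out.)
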